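# Turn out the swivel hook and hang up the tape roll

### The arm

A 6-joint arm with a two-finger parallel gripper is mounted at the origin on a cart in front of the work surface, level with it; the furniture and walls round the work are solid. World frame = base frame: x ahead of the robot, y to its left, z up, the work surface at z = 0. Lengths are in m, angles in rad, forces in N, time in s.
With the tool pointing down it reaches from about 0.425 to 0.95 m from the base axis. Payload 3.5 kg.
Tool frame: the origin (TCP) lies at the very end of the fingers, on their centre line; the grasp point (between the pads) lies 19 mm behind it (ctrl.grip_point_offset is the distance from the TCP to the grasp point, in m); z points along the fingers, y is the line along which they close (so a half turn about z gives the same grasp; the last joint's range is limited). The gripper opens to 85 mm and grips with 20 to 120 N. Pads are 22 mm wide; open, the fingers measure 114 mm over their backs; the gripper's body (76 mm by 85 mm) begins 54 mm behind the grasp point. The pads swing forward as they close: fully open they stand 13 mm farther back than shut.
Start: joints at [-1.265, 0.286, 1.577, -0, 1.279, -0.15], TCP at [0.297, -0.606, 0.231] pointing down, gripper open.
Joint ranges: [-2.77, 2.77], [-0.9, 2.22], [0.21, 2.48], [-1.53, 4.67], [0.24, 2.81], [-2.84, 2.84]. Speed limits (rad/s): [2.79, 2.79, 3.14, 3.14, 3.14, 3.14].

### API

Orientations are given as a unit quaternion [x, y, z, w].
In Python, from plant import ctrl gives the robot as it stands. The module is installed in compiled form; this text tells all that it offers.
- The arm moves only by the shell command python3 -m pendant 'ROWS' [OPENING] [FORCE]. ROWS is JSON, a list of rows, each an object of numbers: "dx", "dy", "dz": the shift along the tool's x, y, z in cm; "twist": the turn about the tool's z in degrees. A call has 1 to 10 rows; each row is the pose to reach, as a shift and turn from the pose commanded when the call began, along the tool's axes at that moment; what a row does not reach only later rows make up. A row lasts 1/8 s, in which the tool goes at most 62.5 mm and 10.7 degrees, less where a joint would pass 70% of its speed; a pose out of reach is approached as far as the arm can. A call with a gripper value outside its range is refused whole. OPENING is the opening in per cent of the stroke, from 0 (shut) to 100 (fully open), set as the call begins (- or left out, the last holds). The fingers move at their own pace and stop on an object; FORCE is the grip in N (left out, the last holds). Time passes only in rows, so rows that repeat a pose let the fingers close. It gives the time, the measured TCP pose, the force, the opening and the grip force at its end, in the units of the state.
- ctrl.get_state(): the state, without advancing time (a new reading comes with each control period).
- ctrl.read_camera(name): name is "scene" or "top" or "wrist"; returns a dict with "img" (384x512x3 uint8, red, green, blue), "depth" (384x512 float32, m along the optical axis (not along the pixel's ray), 0 where there is no reading), "camera_matrix" (3x3 intrinsics, pixels), "distortion" ([k1, k2, p1, p2, k3] as OpenCV has them; the pictures are not rectified), "xyz" and "rotation" of the camera in the world; the wrist camera has in their place "tool_from_camera" (4x4, takes a point from camera to tool coordinates, whose origin is the TCP and whose axes are the flange's). Camera axes: x right, y up, looking along -z (the intrinsics and any distortion apply to the point x, -y, -z); pixel columns grow to the right and rows downward; lengths in m; the calibration is good to about 2 mm. A picture is of the moment at which its call begins: read the wrist's pose just before it.
- ctrl.sign_off(): hands the job in; it is judged then, once.
The state is a dict: "time": time; "qpos": joint angles; "dq": joint speeds; "joint_efforts": joint torques, N m; "eef_pos": TCP position; "tcp_rot": TCP orientation; "contact_force": force on the tool from outside, world axes, zero at the start; "wrist_torque": the same for the moment, N m; "opening": opening from 0.0 (shut) to 1.0 (fully open); "finger_force": force on a finger pad.
Only numpy, scipy, OpenCV 4.12 (cv2) and the standard library are available. Lean on these libraries where they do the work, as an engineer would, in place of code of your own. Each camera call takes 0.05 s, during which the arm holds its last target. There are 200 camera calls.

### The job

First turn the swivel hook round from the side so that it faces out over the stand's long foot, and on until it seats firmly on its rubber brake, without forcing it. Then take the roll of masking tape out of its wooden rest, hang it gently by its hole on the hook's arm and let go, leaving the hook on its brake and the other things on the desk where they are.

Things in the scene. Friction and masses are not known exactly. Their poses are not given: they have to be found in the camera images.
- stand: Fixed metal stand: round base disc 100 mm across and 12 mm high, a pillar 16 mm thick up to 107 mm, and one long foot (34 mm wide, 12 mm high) that reaches out 127 mm from the pillar along the stand's -x. Origin: under the pillar, on the desk; z up.
- hook: Swivel hook on the pillar, turning about the vertical. Origin on the swivel axis, mid collar (29 mm across, 24 mm high, plus 3 mm cap), 130 mm above the desk; z up. Its +x runs out along the arm: a level round bar 8 mm thick at the origin's height, straight to 86 mm out, then bent up. Turns counterclockwise (from above), lightly (1 N at 65 mm out), until it meets the brake, then stays where left.
- hook_tip (a point): The hook's round upturned end, 93 mm out, top 12 mm above the arm's centre line; this point is that top. At the start the arm points to the side of the stand, 0.7 to 2.3 rad clockwise (from above) of the foot's direction. It meets the brake somewhere between 0.4 rad before and 0.4 rad past the foot's direction; the place is unmarked and changes.
- brake (a joint): How far the hook is wound up on its rubber brake, rad: 0 until it meets it. Force needed at 65 mm out: about 5.5 N as it meets the brake, 8 N at 0.06 rad (the least that is firm), 11 N at 0.12 rad (well seated), then 0.46 N more per 0.01 rad; beyond 0.24 rad (16 N) it is overturned. Let go, it stays gripped, though anything over 0.12 rad springs back to that.
- rest: Fixed wooden rest, 36 x 116 x 30 mm, with two low cheeks (30 mm high, 22 mm apart inside) between which the tape roll stands on edge. Origin: centre of its underside; x is the direction of the roll's axis, y runs along the slot.
- tape: Roll of masking tape, a ring 98 mm across and 19 mm thick with a hole 42 mm across (wall 28 mm), 63 to 125 g, standing on edge in the rest, top 108 mm above the desk. Origin: centre of one flat face; its z runs along the ring's axis through the roll.
- tape_centre (a point): Centre of the tape roll's hole, half way through its thickness, 59 mm above the desk at the start.
- can: Bystander: film canister, 34 mm across and 50 mm high, origin under its centre.
- battery: Bystander: dark camera battery, 56 x 38 x 21 mm, origin under its centre.
- earbuds: Bystander: white rounded earbud case, 44 x 58 x 22 mm, origin under its centre.
Mind the look-alikes: they are no part of the job. Of the things that look like the tape, the middle-sized one is meant.

How it is judged:
On the way:
1. the hook is turned over the long foot and firmly seated on its brake (wound up 0.06 rad or more) while the tape still stands in its rest (value of joint brake above 0.06 rad and x of hook_tip in the frame of stand below -0.06 m and horizontal distance between tape_centre and rest below 0.02 m and height (world z) of tape_centre below 0.07 m), for 0.1 s.
At the end, for the whole second after the job is handed in: The roll hangs released and at rest by its hole on the hook's arm (centre 22 to 85 mm out, within 15 mm sideways, 8 to 30 mm below the arm's centre line, resting on it); the hook is wound up 0.04 rad or more on its brake and faces out over the long foot (tip 60 mm or more towards it) (value of joint brake above 0.04 rad and x of hook_tip in the frame of stand below -0.06 m and x of tape_centre in the frame of hook between 0.022 and 0.085 m and y of tape_centre in the frame of hook between -0.015 and 0.015 m and z of tape_centre in the frame of hook between -0.03 and -0.008 m and contact force between tape and hook above 0.2 N and linear speed of tape below 0.05 m/s); the robot touches nothing.
It fails at once if the hook is overturned: wound up more than 0.24 rad on its brake (value of joint brake above 0.24 rad).
It fails at once if the fingers press on the hook with more than 22 N (contact force between the fingers and hook above 22 N).
It fails at once if the tape is pressed on the hook with more than 15 N (contact force between tape and hook above 15 N).
It fails at once if a bystander is moved by more than 15 mm (distance of any of can, battery, earbuds from where it was at the start of the episode above 0.015 m).
It also fails if it takes over 72 s, if anything falls off the work surface, if the arm or the gripper's body presses on something with over 40 N, if the wrist force passes 120 N, or if a joint passes its speed limit or range.

## Working session

There is one attempt and no reset: what is moved stays moved. The work goes in short steps, Python scripts to look and compute and a shell command to move; the robot and the scene stay as the last step left them, time stands still between calls to the robot, and variables do not carry over. Pictures are saved under pics/ and viewed, at most 13 in all, crops included, and the job is handed in when it is done.

```bash
mkdir -p pics
cat > h.py <<'E'
import numpy as np, cv2
from plant import ctrl
from scipy.spatial.transform import Rotation as R
def cam(n):
    s=ctrl.get_state(); c=ctrl.read_camera(n)
    if n=="wrist":
        T=np.eye(4);T[:3,:3]=R.from_quat(s["tcp_rot"]).as_matrix();T[:3,3]=s["eef_pos"]
        T=T@np.array(c["tool_from_camera"])
    else:
        T=np.eye(4);r=np.array(c["rotation"]);T[:3,:3]=r if r.shape==(3,3) else R.from_quat(r).as_matrix();T[:3,3]=c["xyz"]
    c["T"]=T; return c
def cloud(c):
    h,w=c["depth"].shape;u,v=np.meshgrid(np.arange(w),np.arange(h))
    p=cv2.undistortPoints(np.stack([u,v],-1).reshape(-1,1,2).astype(float),np.array(c["camera_matrix"]),np.array(c["distortion"])).reshape(h,w,2)
    d=c["depth"];P=np.stack([p[...,0]*d,-p[...,1]*d,-d],-1)
    P=P@c["T"][:3,:3].T+c["T"][:3,3];P[d==0]=np.nan;return P
E
python3 - <<'E'
from h import *
ims=[]
for n in("scene","top"):
    c=cam(n);np.save(n+"P.npy",cloud(c));cv2.imwrite(n+".png",c["img"][...,::-1]);ims.append(c["img"][...,::-1]);print(n,c["T"][:3,3])
    cv2.imwrite(f"pics/{n}0.png",cv2.resize(ims[-1],(800,600)))
print(ctrl.get_state())
E
```

```text
scene [-0.01298713  0.91359922  0.71727517]
top [ 0.32078625 -0.01824583  1.24335102]
{'time': 0.1, 'qpos': array([-1.26500041e+00,  2.87122920e-01,  1.57805432e+00,  8.74487347e-06,
        1.27857989e+00, -1.50006842e-01]), 'dq': array([ 0.00154826, -0.00238414, -0.00229546, -0.00059178, -0.0001768 ,
        0.00063028]), 'joint_efforts': array([ 6.78417491e-04, -4.07295656e+01, -2.93697256e+01, -1.50391015e-04,
        3.42690837e-03,  3.22693616e-06]), 'eef_pos': array([ 0.29696582, -0.6054988 ,  0.23004208]), 'tcp_rot': array([ 9.74142403e-01,  2.25932305e-01, -8.00421558e-05, -1.07928172e-03]), 'contact_force': array([ 0.40663957, -0.20573955,  0.96499382]), 'wrist_torque': array([-0.0225762 , -0.02159639,  0.00916859]), 'finger_force': 0.0, 'opening': 1.0035217297714}
```

View pics/scene0.png

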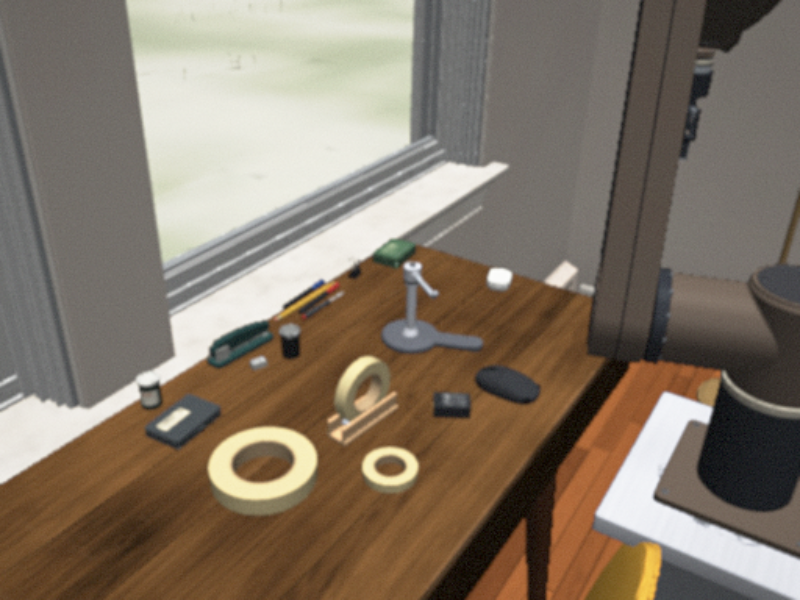

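View pics/top0.png

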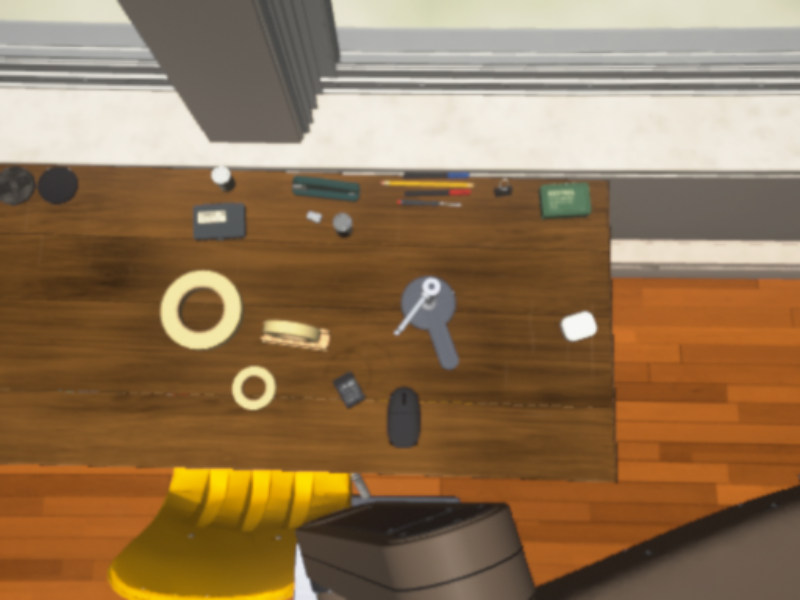

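Candidates for the tape, in the top picture: the big roll lying at (200,310), the small roll lying at (254,388), and the roll standing in the wooden rest at (295,330). The standing one is middle-sized, so that's the one. The stand is at (430,300), its hook arm points to (398,332) and its foot to (452,362). The battery is at (349,390), the can at (342,224) and the earbuds at (579,325).

Run:
```python
from h import *
t=np.load("topP.npy");s=np.load("sceneP.npy")
im=cv2.imread("top.png")
def box(P,x0,x1,y0,y1,z0,z1):
    m=(P[...,0]>x0)&(P[...,0]<x1)&(P[...,1]>y0)&(P[...,1]<y1)&(P[...,2]>z0)&(P[...,2]<z1);return m
def at(u,v): return t[int(v*.64),int(u*.64)].round(3)
for k,p in dict(stand=(430,310),collar=(430,286),tip=(398,332),foot=(452,362),roll=(292,328),rest=(320,345),batt=(349,390),can=(342,220),ear=(579,325)).items(): print(k,at(*p))
for nm,P in(("top",t),("scene",s)):
    c=at(430,286)
    a=P[box(P,c[0]-.12,c[0]+.1,c[1]-.13,c[1]+.13,.115,.16)]
    print(nm,"hook",len(a)); 
    top=a[a[:,2]>.138]; print(" top",top.mean(0) if len(top) else 0)
    f=P[box(P,c[0]-.18,c[0]+.08,c[1]-.13,c[1]+.13,.007,.018)]
    if len(f):
        (cx,cy),(w,h),an=cv2.minAreaRect(f[:,:2].astype(np.float32)); print(" foot/base n",len(f),cx,cy,w,h,an, f.min(0),f.max(0))
    r=at(292,328)
    q=P[box(P,r[0]-.08,r[0]+.08,r[1]-.1,r[1]+.1,.04,.125)]
    (cx,cy),(w,h),an=cv2.minAreaRect(q[:,:2].astype(np.float32)); print(" roll",len(q),cx,cy,w,h,an,q[:,2].max(),q.mean(0))
    q=P[box(P,r[0]-.08,r[0]+.08,r[1]-.1,r[1]+.1,.02,.034)]
    (cx,cy),(w,h),an=cv2.minAreaRect(q[:,:2].astype(np.float32)); print(" rest",len(q),cx,cy,w,h,an)
# foot in top view via points
c=at(430,286)
f=t[box(t,c[0]-.2,c[0]+.08,c[1]-.13,c[1]+.13,.007,.018)]
(bc,br)=cv2.minEnclosingCircle(f[f[:,0]>np.median(f[:,0])][:,:2].astype(np.float32)); print(bc,br)
```

```text
stand [ 0.552 -0.068  0.009]
collar [ 0.566 -0.062  0.142]
tip [ 0.491 -0.01   0.138]
foot [ 0.459 -0.106  0.013]
roll [0.502 0.166 0.103]
rest [0.487 0.13  0.01 ]
batt [0.406 0.074 0.022]
can [0.708 0.094 0.046]
ear [ 0.525 -0.329  0.022]
top hook 219
 top [ 0.55777628 -0.06035227  0.14253373]
 foot/base n 1091 0.5089877247810364 -0.05792777240276337 0.22093521058559418 0.2790945768356323 80.67343139648438 [ 0.38658826 -0.18955028  0.00706736] [0.63381722 0.06677847 0.01793605]
 roll 331 0.5001924633979797 0.17160305380821228 0.09589524567127228 0.01984112523496151 82.49488830566406 0.11227622405469861 [0.49804568 0.16779576 0.09188141]
 rest 185 0.47021299600601196 0.14761066436767578 0.17224346101284027 0.0852130576968193 83.70838928222656
scene hook 198
 top [ 0.55621533 -0.05162608  0.14199573]
 foot/base n 785 0.49689191579818726 -0.060332849621772766 0.11590998619794846 0.23411910235881805 83.95905303955078 [ 0.38621717 -0.11527694  0.00706416] [0.6139412  0.00865695 0.01787566]
 roll 726 0.5022298693656921 0.17588047683238983 0.09951972216367722 0.024543676525354385 83.02281188964844 0.10953008692347987 [0.49823091 0.18404359 0.07828849]
 rest 393 0.47765836119651794 0.14767511188983917 0.19048094749450684 0.05813479796051979 62.05219268798828
(0.6202397346496582, -0.08006031066179276) 0.10992313176393509
```

Run:
```python
import cv2,numpy as np
a=cv2.imread("top.png")[165:265,130:310];b=cv2.imread("scene.png")[150:330,200:330]
a=cv2.resize(a,None,fx=2.4,fy=2.4);b=cv2.resize(b,None,fx=2.4,fy=2.4)
o=np.zeros((max(a.shape[0],b.shape[0]),a.shape[1]+b.shape[1],3),np.uint8);o[:a.shape[0],:a.shape[1]]=a;o[:b.shape[0],a.shape[1]:]=b
cv2.imwrite("pics/crop.png",o)
```

```text
(no output)
```

View pics/crop.png

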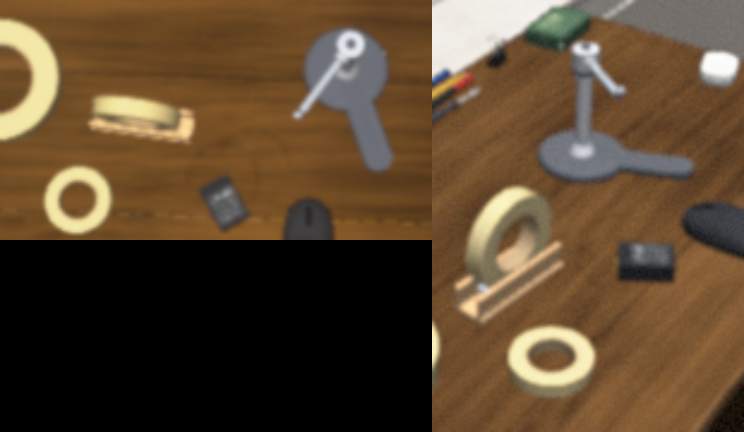

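The crop confirms it: the middle-sized roll stands in the rest at about (0.50, 0.17), clear of the two lying rolls. Next I'll move over the desk for a closer look.

```bash
cat >> h.py <<'E'
def go(p,yaw):
    """print shift in tool axes (cm) and twist (deg) to TCP p with tool x at world yaw (deg)"""
    s=ctrl.get_state();r=R.from_quat(s["tcp_rot"]);M=r.as_matrix()
    d=M.T@(np.array(p)-s["eef_pos"])*100
    y=np.degrees(np.arctan2(M[1,0],M[0,0]))
    tw=-((yaw-y+180)%360-180)   # z points down
    print("dx,dy,dz,twist",d.round(2),round(tw,1),"now",s["eef_pos"].round(4),round(y,1),"F",s["contact_force"].round(2),"t",s["time"])
E
python3 -c "
from h import *
go([.47,-.03,.33],54)"
```

```text
dx,dy,dz,twist [ 40.87 -44.08  -9.89] -27.9 now [ 0.297  -0.6055  0.23  ] 26.1 F [ 0.41 -0.21  0.96] t 0.1
```

```bash
python3 -m pendant '[{"dz":-9.9},{"dx":10,"dy":-11,"dz":-9.9},{"dx":20,"dy":-22,"dz":-9.9},{"dx":40.9,"dy":-44.1,"dz":-9.9,"twist":-27.9},{"dx":40.9,"dy":-44.1,"dz":-9.9,"twist":-27.9},{"dx":40.9,"dy":-44.1,"dz":-9.9,"twist":-27.9},{"dx":40.9,"dy":-44.1,"dz":-9.9,"twist":-27.9},{"dx":40.9,"dy":-44.1,"dz":-9.9,"twist":-27.9},{"dx":40.9,"dy":-44.1,"dz":-9.9,"twist":-27.9},{"dx":40.9,"dy":-44.1,"dz":-9.9,"twist":-27.9}]' 0
python3 -m pendant '[{"dx":0}]'
python3 - <<'E'
from h import *
go([.47,-.03,.33],54)
c=cam("wrist");np.save("wP.npy",cloud(c));cv2.imwrite("w.png",c["img"][...,::-1]);cv2.imwrite("pics/w1.png",c["img"][...,::-1])
E
```

```text
dx,dy,dz,twist [ 40.87 -44.08  -9.89] -27.9 now [ 0.297  -0.6055  0.23  ] 26.1 F [ 0.41 -0.21  0.96] t 0.1$[0]: bad value
$[0]: bad value
```

```bash
python3 -m pendant '[{"dx":0,"dy":0,"dz":-9.9,"twist":0},{"dx":10,"dy":-11,"dz":-9.9,"twist":0},{"dx":20,"dy":-22,"dz":-9.9,"twist":-10},{"dx":40.9,"dy":-44.1,"dz":-9.9,"twist":-27.9},{"dx":40.9,"dy":-44.1,"dz":-9.9,"twist":-27.9},{"dx":40.9,"dy":-44.1,"dz":-9.9,"twist":-27.9},{"dx":40.9,"dy":-44.1,"dz":-9.9,"twist":-27.9},{"dx":40.9,"dy":-44.1,"dz":-9.9,"twist":-27.9},{"dx":40.9,"dy":-44.1,"dz":-9.9,"twist":-27.9},{"dx":40.9,"dy":-44.1,"dz":-9.9,"twist":-27.9}]' 0
python3 -c "
from h import *
go([.47,-.03,.33],54)"
```

```text
time: 1.4
eef_pos: [0.4583, -0.0675, 0.3289]
tcp_rot: [0.891, 0.454, 0.0, 0.0]
contact_force: [0.3, -0.4, 0.2]
opening: 0.001
finger_force: 0.0
dx,dy,dz,twist [ 3.72 -1.26 -0.11] -0.0 now [ 0.4583 -0.0675  0.3289] 54.0 F [ 0.32 -0.36  0.25] t 1.4
```

```bash
python3 -m pendant '[{"dx":3.7,"dy":-1.3,"dz":0,"twist":0},{"dx":3.7,"dy":-1.3,"dz":0,"twist":0},{"dx":3.7,"dy":-1.3,"dz":0,"twist":0}]'
python3 - <<'E'
from h import *
c=cam("wrist");np.save("wP.npy",cloud(c));cv2.imwrite("pics/w1.png",c["img"][...,::-1])
c=cam("top");np.save("topP2.npy",cloud(c))
go([.47,-.03,.33],54)
E
```

```text
time: 1.78
eef_pos: [0.4693, -0.0324, 0.3287]
tcp_rot: [0.891, 0.454, -0.0, 0.0]
contact_force: [0.1, 0.3, 0.8]
opening: 0.003
finger_force: 0.0
dx,dy,dz,twist [ 0.29 -0.12 -0.13] -0.1 now [ 0.4693 -0.0331  0.3287] 53.9 F [-0.2   0.33  0.25] t 1.875
```

View pics/w1.png

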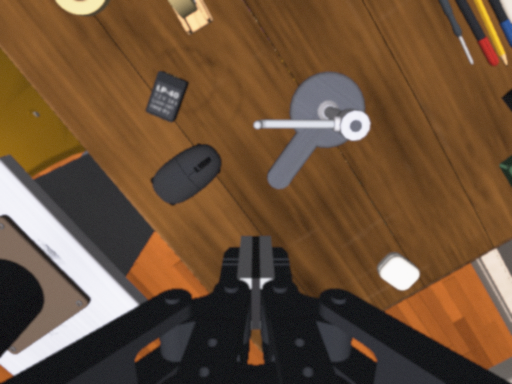

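The wrist picture shows the collar at (353,125), the hook tip at (258,125), the base disc at (328,108) and the foot's end at (281,180).

Run:
```python
from h import *
P=np.load("wP.npy");Z=P[...,2]
def sel(u0,u1,v0,v1,z0,z1):
    m=np.zeros(Z.shape,bool);m[v0:v1,u0:u1]=1;return P[m&(Z>z0)&(Z<z1)]
col=sel(333,375,105,145,.138,.152);(a,r)=cv2.minEnclosingCircle(col[:,:2].astype(np.float32));print("collar",a,r,col[:,2].mean(),len(col))
arm=sel(268,330,112,138,.118,.145);v=cv2.fitLine(arm[:,:2].astype(np.float32),cv2.DIST_L2,0,.01,.01).ravel();print("arm",v,np.degrees(np.arctan2(v[1],v[0])),np.median(arm[:,2]),len(arm))
tip=sel(250,268,112,138,.12,.155);print("tip",tip.mean(0),len(tip))
b=sel(265,375,60,190,.006,.019);foot=sel(265,300,145,192,.006,.019)
m=((Z>.006)&(Z<.019)).astype(np.uint8);m[:,:265]=0;m[:,375:]=0;m[:60]=0;m[192:]=0
# disc: robust circle from outline points right/top of the base
cs,_=cv2.findContours(m,cv2.RETR_EXTERNAL,cv2.CHAIN_APPROX_NONE);k=max(cs,key=cv2.contourArea)[:,0]
q=np.array([P[y,x,:2] for x,y in k]);q=q[~np.isnan(q[:,0])]
A=np.array(a);d=np.linalg.norm(q-A,axis=1);q=q[(d<.062)&(d>.04)]
s=np.linalg.lstsq(np.c_[2*q,np.ones(len(q))],(q**2).sum(1),rcond=None)[0];print("disc",s[:2],np.sqrt(s[2]+s[0]**2+s[1]**2))
F=foot[:,:2];w=cv2.fitLine(F[np.linalg.norm(F-s[:2],axis=1)>.06].astype(np.float32),cv2.DIST_L2,0,.01,.01).ravel();print("foot",w,np.degrees(np.arctan2(w[1],w[0])),np.linalg.norm(F-s[:2],axis=1).max())
```

```text
collar (0.5629156231880188, -0.059936899691820145) 0.016116483137011528 0.14244117002818854 706
arm [ 0.8090495  -0.58774054  0.5219157  -0.0302639 ] -35.996834 0.13347480537105344 489
tip [ 0.49237278 -0.00848439  0.13764065] 109
disc [ 0.56494214 -0.05974085] 0.047408965217148116
foot [ 0.88759696  0.4606209   0.4753485  -0.09156004] 27.427181 0.12683107420164325
```

```bash
python3 -c "
from h import *
go([.531,.0065,.20],54)"
```

```text
dx,dy,dz,twist [ 6.84  2.66 12.87] -0.1 now [ 0.4693 -0.0331  0.3287] 53.9 F [-0.2   0.33  0.25] t 1.875
```

```bash
python3 -m pendant '[{"dx":6.8,"dy":2.7,"dz":6,"twist":0},{"dx":6.8,"dy":2.7,"dz":10,"twist":0},{"dx":6.8,"dy":2.7,"dz":14,"twist":0},{"dx":6.8,"dy":2.7,"dz":18,"twist":0},{"dx":6.8,"dy":2.7,"dz":22,"twist":0},{"dx":6.8,"dy":2.7,"dz":22,"twist":0},{"dx":6.8,"dy":2.7,"dz":22,"twist":0}]'
python3 - <<'E'
from h import *
A=np.array([.563,-.060]);s=ctrl.get_state();M=R.from_quat(s["tcp_rot"]).as_matrix()
go([.531,.0065,.108],54)
u=lambda d:np.array([np.cos(np.radians(d)),np.sin(np.radians(d))])
for th in range(144,228,6):
    c=A+.065*u(th)+.015*u(th-90);d=M.T@np.r_[c-s["eef_pos"][:2],.108-s["eef_pos"][2]]*100;print(th,d.round(2),144-th)
E
```

```text
time: 2.75
eef_pos: [0.5324, 0.0062, 0.1105]
tcp_rot: [0.891, 0.453, 0.001, 0.001]
contact_force: [-0.0, -0.2, -0.2]
opening: -0.0
finger_force: 0.0
dx,dy,dz,twist [-0.05 -0.13  0.25] -0.1 now [0.5324 0.0062 0.1105] 53.9 F [-0.04 -0.2  -0.18] t 2.75
144 [-2.05 -0.13  0.25] 0
150 [-2.74 -0.25  0.25] -6
156 [-3.44 -0.3   0.25] -12
162 [-4.13 -0.27  0.25] -18
168 [-4.82 -0.18  0.25] -24
174 [-5.5  -0.01  0.25] -30
180 [-6.16  0.23  0.25] -36
186 [-6.79  0.54  0.25] -42
192 [-7.38  0.91  0.25] -48
198 [-7.93  1.34  0.25] -54
204 [-8.43  1.83  0.25] -60
210 [-8.88  2.36  0.25] -66
216 [-9.27  2.94  0.25] -72
222 [-9.59  3.56  0.25] -78
```

```bash
python3 -m pendant '[{"dx":-1.2,"dy":-0.1,"dz":0.2,"twist":0},{"dx":-2.05,"dy":-0.1,"dz":0.2,"twist":0},{"dx":-2.7,"dy":-0.25,"dz":0.2,"twist":-6},{"dx":-3.4,"dy":-0.3,"dz":0.2,"twist":-12},{"dx":-4.1,"dy":-0.3,"dz":0.2,"twist":-18},{"dx":-4.8,"dy":-0.2,"dz":0.2,"twist":-24},{"dx":-4.8,"dy":-0.2,"dz":0.2,"twist":-24},{"dx":-4.8,"dy":-0.2,"dz":0.2,"twist":-24}]'
cat > nx.py <<'E'
from h import *
import sys
A=np.array([.563,-.060]);s=ctrl.get_state();M=R.from_quat(s["tcp_rot"]).as_matrix()
u=lambda d:np.array([np.cos(np.radians(d)),np.sin(np.radians(d))])
y=np.degrees(np.arctan2(M[1,0],M[0,0]))%360
p=s["eef_pos"][:2]-A;print("now yaw",round(y,1),"rad",np.linalg.norm(p).round(4),"ang",(np.degrees(np.arctan2(p[1],p[0]))%360+13).round(1),"Fpush",(s["contact_force"]@M).round(2),s["time"])
for th in np.arange(float(sys.argv[1]),float(sys.argv[2])+.01,float(sys.argv[3])):
    c=A+.065*u(th)+.015*u(th-90);d=M.T@np.r_[c-s["eef_pos"][:2],.108-s["eef_pos"][2]]*100;print(th,d.round(2),round(y-(th-90),1))
E
python3 nx.py 168 228 2
```

```text
time: 3.75
eef_pos: [0.5016, -0.0307, 0.1074]
tcp_rot: [0.778, 0.629, 0.0, 0.0]
contact_force: [0.6, 0.2, 0.8]
opening: -0.002
finger_force: 0.0
now yaw 77.9 rad 0.0681 ang 167.5 Fpush [ 0.28  0.54 -0.84] 3.75
168.0 [-0.09  0.12 -0.06] -0.1
170.0 [-0.32  0.07 -0.06] -2.1
172.0 [-0.55  0.03 -0.06] -4.1
174.0 [-0.78 -0.   -0.06] -6.1
176.0 [-1.01 -0.02 -0.06] -8.1
178.0 [-1.24 -0.04 -0.06] -10.1
180.0 [-1.47 -0.05 -0.06] -12.1
182.0 [-1.71 -0.05 -0.06] -14.1
184.0 [-1.94 -0.04 -0.06] -16.1
186.0 [-2.17 -0.02 -0.06] -18.1
188.0 [-2.4   0.   -0.06] -20.1
190.0 [-2.63  0.03 -0.06] -22.1
192.0 [-2.86  0.08 -0.06] -24.1
194.0 [-3.09  0.12 -0.06] -26.1
196.0 [-3.32  0.18 -0.06] -28.1
198.0 [-3.54  0.25 -0.06] -30.1
200.0 [-3.76  0.32 -0.06] -32.1
202.0 [-3.98  0.4  -0.06] -34.1
204.0 [-4.2   0.49 -0.06] -36.1
206.0 [-4.41  0.58 -0.06] -38.1
208.0 [-4.62  0.68 -0.06] -40.1
210.0 [-4.82  0.79 -0.06] -42.1
212.0 [-5.03  0.91 -0.06] -44.1
214.0 [-5.22  1.03 -0.06] -46.1
216.0 [-5.42  1.16 -0.06] -48.1
218.0 [-5.6   1.3  -0.06] -50.1
220.0 [-5.79  1.44 -0.06] -52.1
222.0 [-5.96  1.59 -0.06] -54.1
224.0 [-6.14  1.75 -0.06] -56.1
226.0 [-6.3   1.91 -0.06] -58.1
228.0 [-6.47  2.08 -0.06] -60.1
```

```bash
python3 -m pendant '[{"dx":-0.5,"dy":0,"dz":0,"twist":-4},{"dx":-1.0,"dy":0,"dz":0,"twist":-8},{"dx":-1.0,"dy":0,"dz":0,"twist":-8}]'; python3 nx.py 176 180 4
python3 -m pendant '[{"dx":-0.24,"dy":0,"dz":0,"twist":-2},{"dx":-0.46,"dy":0,"dz":0,"twist":-4},{"dx":-0.46,"dy":0,"dz":0,"twist":-4}]'; python3 nx.py 180 184 4
```

```text
time: 4.12
eef_pos: [0.4993, -0.0403, 0.1069]
tcp_rot: [0.732, 0.681, -0.0, -0.0]
contact_force: [0.1, -0.0, -0.1]
opening: -0.004
finger_force: 0.0
now yaw 85.9 rad 0.0667 ang 175.8 Fpush [-0.01  0.15  0.12] 4.125
176.0 [-0.03 -0.01 -0.11] -0.1
180.0 [-0.48 -0.1  -0.11] -4.1
time: 4.5
eef_pos: [0.499, -0.0446, 0.1069]
tcp_rot: [0.708, 0.707, -0.0, -0.0]
contact_force: [-0.3, 1.5, -0.6]
opening: -0.001
finger_force: 0.3
now yaw 89.9 rad 0.0658 ang 179.5 Fpush [ 1.54 -0.29  0.58] 4.5
180.0 [-0.04 -0.1  -0.11] -0.1
184.0 [-0.49 -0.19 -0.11] -4.1
```

```bash
for i in 1; do :; done; python3 -m pendant '[{"dx":-0.24,"dy":-0.1,"dz":0,"twist":-2},{"dx":-0.48,"dy":-0.1,"dz":0,"twist":-4},{"dx":-0.48,"dy":-0.1,"dz":0,"twist":-4}]'; python3 nx.py 184 184 4
python3 -m pendant '[{"dx":-0.24,"dy":-0.05,"dz":0,"twist":-2},{"dx":-0.48,"dy":-0.05,"dz":0,"twist":-4},{"dx":-0.48,"dy":-0.05,"dz":0,"twist":-4}]'; python3 nx.py 188 192 4
```

```text
time: 4.88
eef_pos: [0.4981, -0.0495, 0.1069]
tcp_rot: [0.682, 0.731, -0.0, -0.0]
contact_force: [-0.8, 0.0, -0.9]
opening: 0.003
finger_force: 0.2
now yaw 93.9 rad 0.0658 ang 183.8 Fpush [ 0.08 -0.83  0.92] 4.875
184.0 [ 0.   -0.1  -0.11] -0.1
time: 5.25
eef_pos: [0.4979, -0.0544, 0.1069]
tcp_rot: [0.657, 0.754, -0.0, -0.0]
contact_force: [-1.3, 0.8, 1.0]
opening: 0.0
finger_force: 0.2
now yaw 97.9 rad 0.0653 ang 188.1 Fpush [ 0.97 -1.14 -0.97] 5.25
188.0 [ 0.04 -0.13 -0.11] -0.1
192.0 [-0.42 -0.22 -0.11] -4.1
```

```bash
python3 -m pendant '[{"dx":-0.24,"dy":-0.1,"dz":0,"twist":-2},{"dx":-0.45,"dy":-0.15,"dz":0,"twist":-4},{"dx":-0.45,"dy":-0.15,"dz":0,"twist":-4}]'; python3 nx.py 192 192 4
python3 -m pendant '[{"dx":-0.24,"dy":-0.05,"dz":0,"twist":-2},{"dx":-0.45,"dy":-0.1,"dz":0,"twist":-4},{"dx":-0.45,"dy":-0.1,"dz":0,"twist":-4}]'; python3 nx.py 196 200 4
```

```text
time: 5.62
eef_pos: [0.4973, -0.0591, 0.107]
tcp_rot: [0.63, 0.777, 0.0, 0.0]
contact_force: [-0.2, -0.4, -1.3]
opening: 0.002
finger_force: 0.1
now yaw 101.9 rad 0.0657 ang 192.2 Fpush [-0.39 -0.28  1.31] 5.625
192.0 [ 0.05 -0.09 -0.1 ] -0.1
time: 6.0
eef_pos: [0.4972, -0.0637, 0.107]
tcp_rot: [0.602, 0.798, 0.0, 0.0]
contact_force: [0.5, 1.7, -0.5]
opening: -0.001
finger_force: 0.2
now yaw 105.9 rad 0.0659 ang 196.2 Fpush [1.49 0.96 0.51] 6.0
196.0 [ 0.04 -0.07 -0.1 ] -0.1
200.0 [-0.41 -0.16 -0.1 ] -4.1
```

```bash
python3 -m pendant '[{"dx":-0.24,"dy":-0.1,"dz":0,"twist":-2},{"dx":-0.45,"dy":-0.15,"dz":0,"twist":-4},{"dx":-0.45,"dy":-0.15,"dz":0,"twist":-4}]'; python3 nx.py 200 200 4
python3 -m pendant '[{"dx":-0.24,"dy":-0.05,"dz":0,"twist":-2},{"dx":-0.45,"dy":-0.1,"dz":0,"twist":-4},{"dx":-0.45,"dy":-0.1,"dz":0,"twist":-4}]'; python3 nx.py 204 208 4
```

```text
time: 6.38
eef_pos: [0.497, -0.0685, 0.107]
tcp_rot: [0.574, 0.819, -0.0, 0.0]
contact_force: [0.3, 0.1, -0.3]
opening: -0.002
finger_force: 0.1
now yaw 109.9 rad 0.0666 ang 200.3 Fpush [0.03 0.32 0.35] 6.375
200.0 [ 0.04 -0.   -0.1 ] -0.1
time: 6.75
eef_pos: [0.4975, -0.0731, 0.107]
tcp_rot: [0.545, 0.838, -0.0, 0.0]
contact_force: [-0.3, 0.6, 0.0]
opening: 0.001
finger_force: 0.2
now yaw 113.9 rad 0.0668 ang 204.3 Fpush [ 0.66  0.01 -0.02] 6.75
204.0 [ 0.03  0.02 -0.1 ] -0.1
208.0 [-0.43 -0.07 -0.1 ] -4.1
```

```bash
python3 -m pendant '[{"dx":-0.24,"dy":-0.05,"dz":0,"twist":-2},{"dx":-0.45,"dy":-0.05,"dz":0,"twist":-4},{"dx":-0.45,"dy":-0.05,"dz":0,"twist":-4}]'; python3 nx.py 208 208 4
python3 -m pendant '[{"dx":-0.24,"dy":-0.05,"dz":0,"twist":-2},{"dx":-0.45,"dy":-0.05,"dz":0,"twist":-4},{"dx":-0.45,"dy":-0.05,"dz":0,"twist":-4}]'; python3 nx.py 212 216 4
python3 - <<'E'
from h import *
c=cam("wrist");cv2.imwrite("pics/w2.png",c["img"][...,::-1])
E
```

```text
time: 7.12
eef_pos: [0.4986, -0.0774, 0.1069]
tcp_rot: [0.516, 0.857, -0.0, -0.0]
contact_force: [0.4, 0.1, -0.5]
opening: -0.002
finger_force: 0.2
now yaw 117.9 rad 0.0667 ang 208.1 Fpush [-0.06  0.39  0.53] 7.125
208.0 [ 0.01 -0.   -0.11] -0.1
time: 7.5
eef_pos: [0.5003, -0.0815, 0.1069]
tcp_rot: [0.485, 0.874, -0.0, -0.0]
contact_force: [-0.8, 0.6, -0.1]
opening: -0.002
finger_force: 0.2
now yaw 121.9 rad 0.0663 ang 212.0 Fpush [ 0.97 -0.35  0.1 ] 7.5
212.0 [ 0.01 -0.04 -0.11] -0.1
216.0 [-0.45 -0.13 -0.11] -4.1
```

View pics/w2.png

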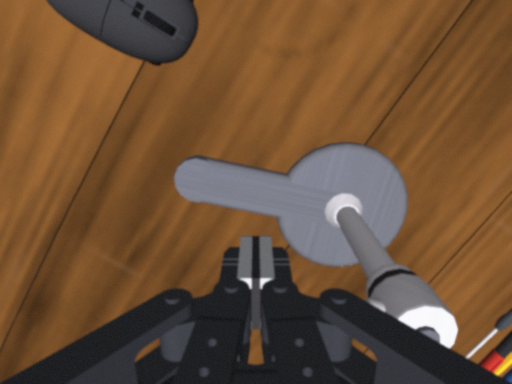

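The hook collar is at (410,310) and the foot's end is at (185,180). The arm runs behind the fingers on the push side, as expected, so I'll continue.

```bash
python3 -m pendant '[{"dx":-0.24,"dy":-0.1,"dz":0,"twist":-2},{"dx":-0.46,"dy":-0.1,"dz":0,"twist":-4},{"dx":-0.46,"dy":-0.1,"dz":0,"twist":-4}]'; python3 nx.py 216 216 4
python3 -m pendant '[{"dx":-0.24,"dy":-0.05,"dz":0,"twist":-2},{"dx":-0.46,"dy":-0.05,"dz":0,"twist":-4},{"dx":-0.46,"dy":-0.05,"dz":0,"twist":-4}]'; python3 nx.py 220 224 4
```

```text
time: 7.92
eef_pos: [0.502, -0.086, 0.1069]
tcp_rot: [0.454, 0.891, -0.0, -0.0]
contact_force: [-1.2, 0.8, -0.1]
opening: -0.003
finger_force: 0.2
now yaw 125.9 rad 0.0663 ang 216.1 Fpush [ 1.41 -0.51  0.09] 7.925
216.0 [ 0.02 -0.04 -0.11] -0.1
time: 8.3
eef_pos: [0.504, -0.0898, 0.1067]
tcp_rot: [0.423, 0.906, 0.0, -0.001]
contact_force: [-2.1, -0.2, 0.4]
opening: 0.002
finger_force: 1.0
now yaw 130.0 rad 0.0661 ang 219.8 Fpush [ 1.2  -1.74 -0.41] 8.3
220.0 [-0.01 -0.06 -0.13] -0.0
224.0 [-0.47 -0.15 -0.13] -4.0
```

```bash
python3 -m pendant '[{"dx":-0.24,"dy":-0.05,"dz":0,"twist":-2},{"dx":-0.24,"dy":-0.05,"dz":0,"twist":-2},{"dx":-0.24,"dy":-0.05,"dz":0,"twist":-2}]'; python3 nx.py 222 222 4
python3 -m pendant '[{"dx":-0.24,"dy":-0.05,"dz":0,"twist":-2},{"dx":-0.24,"dy":-0.05,"dz":0,"twist":-2},{"dx":-0.24,"dy":-0.05,"dz":0,"twist":-2}]'; python3 nx.py 224 228 4
```

```text
time: 8.68
eef_pos: [0.5043, -0.0911, 0.1064]
tcp_rot: [0.407, 0.913, 0.0, -0.002]
contact_force: [-3.4, 2.9, 1.8]
opening: -0.002
finger_force: 2.4
now yaw 132.0 rad 0.0664 ang 220.9 Fpush [ 4.43 -0.62 -1.78] 8.675
222.0 [-0.12 -0.06 -0.16] -0.0
time: 9.05
eef_pos: [0.505, -0.0929, 0.1062]
tcp_rot: [0.391, 0.92, 0.001, -0.003]
contact_force: [-6.2, 5.0, 1.3]
opening: -0.001
finger_force: 3.1
now yaw 134.0 rad 0.0666 ang 222.6 Fpush [ 7.89 -1.02 -1.29] 9.05
224.0 [-0.16 -0.05 -0.18] -0.0
228.0 [-0.62 -0.14 -0.18] -4.0
```

```bash
python3 -m pendant '[{"dx":-0.24,"dy":-0.02,"dz":0,"twist":-2},{"dx":-0.24,"dy":-0.02,"dz":0,"twist":-2},{"dx":-0.24,"dy":-0.02,"dz":0,"twist":-2}]'; python3 nx.py 226 226 4
```

```text
time: 9.43
eef_pos: [0.5059, -0.0946, 0.1061]
tcp_rot: [0.375, 0.927, 0.0, -0.004]
contact_force: [-7.2, 4.5, 3.4]
opening: 0.002
finger_force: 3.8
now yaw 136.0 rad 0.0667 ang 224.2 Fpush [ 8.33 -1.79 -3.34] 9.425
226.0 [-0.2  -0.05 -0.19] -0.0
```

```bash
python3 -m pendant '[{"dx":-0.24,"dy":0,"dz":0,"twist":-2},{"dx":-0.24,"dy":0,"dz":0,"twist":-2},{"dx":-0.24,"dy":0,"dz":0,"twist":-2}]'; python3 nx.py 228 228 4;python3 nx.py 228 228 4
```

```text
time: 9.8
eef_pos: [0.5068, -0.0962, 0.1058]
tcp_rot: [0.359, 0.934, 0.0, -0.005]
contact_force: [-9.0, 3.6, 4.1]
opening: -0.0
finger_force: 4.4
now yaw 138.0 rad 0.0668 ang 225.8 Fpush [ 9.1  -3.36 -4.04] 9.8
228.0 [-0.25 -0.05 -0.22] -0.0
now yaw 138.0 rad 0.0668 ang 225.8 Fpush [ 9.1  -3.36 -4.04] 9.8
228.0 [-0.25 -0.05 -0.22] -0.0
```

```bash
python3 -m pendant '[{"dx":-0.20,"dy":0,"dz":0,"twist":-2},{"dx":-0.20,"dy":0,"dz":0,"twist":-2},{"dx":-0.20,"dy":0,"dz":0,"twist":-2}]'; python3 nx.py 230 230 4
```

```text
time: 10.18
eef_pos: [0.5076, -0.0977, 0.1056]
tcp_rot: [0.342, 0.94, -0.0, -0.006]
contact_force: [-10.5, 3.9, 4.2]
opening: 0.001
finger_force: 5.0
now yaw 140.0 rad 0.067 ang 227.2 Fpush [10.55 -3.79 -4.06] 10.175
230.0 [-0.32 -0.06 -0.24] -0.0
```

```bash
python3 -m pendant '[{"dx":-0.15,"dy":0,"dz":0,"twist":-1},{"dx":-0.15,"dy":0,"dz":0,"twist":-1},{"dx":-0.15,"dy":0,"dz":0,"twist":-1}]'; python3 nx.py 230 230 4
python3 -m pendant '[{"dx":1,"dy":0,"dz":0,"twist":0},{"dx":3,"dy":0,"dz":0,"twist":0},{"dx":5,"dy":0,"dz":0,"twist":0},{"dx":5,"dy":0,"dz":-6,"twist":0},{"dx":5,"dy":0,"dz":-12,"twist":0},{"dx":5,"dy":0,"dz":-15,"twist":0},{"dx":5,"dy":0,"dz":-15,"twist":0}]' 55
python3 -c "
from h import *
go([.48,.1,.33],86)"
```

```text
time: 10.55
eef_pos: [0.5082, -0.0986, 0.1055]
tcp_rot: [0.334, 0.943, -0.0, -0.007]
contact_force: [-12.5, 2.4, 5.4]
opening: 0.001
finger_force: 5.4
now yaw 141.0 rad 0.067 ang 228.2 Fpush [11.27 -6.04 -5.26] 10.55
230.0 [-0.21 -0.03 -0.25] 1.0
time: 11.42
eef_pos: [0.4758, -0.0694, 0.2608]
tcp_rot: [0.334, 0.943, -0.0, 0.005]
contact_force: [0.0, 0.0, -0.4]
opening: 0.546
finger_force: 0.0
dx,dy,dz,twist [10.27 13.45 -6.97] 55.0 now [ 0.4758 -0.0694  0.2608] 141.0 F [ 0.03  0.   -0.42] t 11.425
```

```bash
python3 -c "
from h import *
go([.44,.05,.38],82.5)"
```

```text
dx,dy,dz,twist [ 10.19   7.06 -11.99] 58.5 now [ 0.4758 -0.0694  0.2608] 141.0 F [ 0.03  0.   -0.42] t 11.425
```

```bash
python3 -m pendant '[{"dx":4,"dy":3,"dz":-5,"twist":10},{"dx":7,"dy":5,"dz":-9,"twist":20},{"dx":10.2,"dy":7.1,"dz":-12,"twist":30},{"dx":10.2,"dy":7.1,"dz":-12,"twist":40},{"dx":10.2,"dy":7.1,"dz":-12,"twist":50},{"dx":10.2,"dy":7.1,"dz":-12,"twist":58.5},{"dx":10.2,"dy":7.1,"dz":-12,"twist":58.5},{"dx":10.2,"dy":7.1,"dz":-12,"twist":58.5}]'
python3 - <<'E'
from h import *
c=cam("wrist");np.save("wP.npy",cloud(c));cv2.imwrite("pics/w3.png",c["img"][...,::-1])
go([.44,.05,.38],82.5)
E
```

```text
time: 12.42
eef_pos: [0.4391, 0.0506, 0.3758]
tcp_rot: [0.751, 0.66, -0.001, -0.001]
contact_force: [0.1, -0.3, -0.0]
opening: 0.548
finger_force: 0.0
dx,dy,dz,twist [-0.05  0.1  -0.39] 0.1 now [0.4391 0.0506 0.3761] 82.6 F [0.16 0.5  0.41] t 12.475
```

View pics/w3.png

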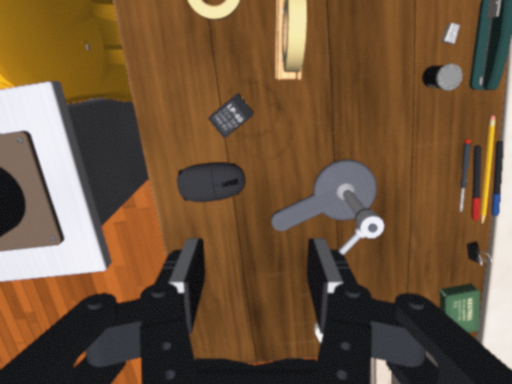

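The collar is at (371,227) and the arm now points to (341,253), partly behind a finger. The roll at (295,30) is cut off, so I'll shift towards it and measure.

```bash
python3 -m pendant '[{"dx":6,"dy":1,"dz":0,"twist":0},{"dx":9,"dy":2,"dz":0,"twist":0},{"dx":9,"dy":2,"dz":0,"twist":0},{"dx":9,"dy":2,"dz":0,"twist":0}]'
python3 - <<'E'
from h import *
c=cam("wrist");P=cloud(c);np.save("wP.npy",P);cv2.imwrite("pics/w4.png",c["img"][...,::-1]);Z=P[...,2]
m=(Z>.07)&(Z<.12)&(abs(P[...,0]-.5)<.06)&(abs(P[...,1]-.17)<.08)
q=P[m];print("roll n",len(q),q[:,2].max())
hi=q[q[:,2]>.07];v=cv2.fitLine(hi[:,:2].astype(np.float32),cv2.DIST_L2,0,.01,.01).ravel();ang=np.degrees(np.arctan2(v[1],v[0]))%180;print("slot dir",ang,v[2:])
e=v[:2];n=np.array([-e[1],e[0]])
for lo in(.07,.09,.1):
    w=q[q[:,2]>lo][:,:2];a=w@e;b=w@n;print(lo,"along",a.min(),a.max(),"mid",(np.percentile(a,1)+np.percentile(a,99))/2,"n",np.percentile(b,2),np.percentile(b,98), "ctr",e*(a.min()+a.max())/2+n*(np.percentile(b,2)+np.percentile(b,98))/2)
# hook
A=np.array([.563,-.060])
m=(Z>.120)&(Z<.155)&(np.linalg.norm(P[...,:2]-A,axis=-1)<.105);h=P[m];
col=h[(h[:,2]>.138)&(np.linalg.norm(h[:,:2]-A,axis=1)<.025)]
print("collar",cv2.minEnclosingCircle(col[:,:2].astype(np.float32)),len(col))
ar=h[np.linalg.norm(h[:,:2]-A,axis=1)>.022];w=cv2.fitLine(ar[:,:2].astype(np.float32),cv2.DIST_L2,0,.01,.01).ravel();print("arm",w,np.degrees(np.arctan2(w[1],w[0])),len(ar),np.linalg.norm(ar[:,:2]-A,axis=1).max(),np.median(ar[:,2]))
E
```

```text
time: 12.98
eef_pos: [0.4706, 0.137, 0.3767]
tcp_rot: [0.752, 0.66, -0.0, -0.0]
contact_force: [0.3, 0.1, -0.2]
opening: 0.552
finger_force: 0.0
roll n 1239 0.10890338875482608
slot dir 82.25955 [0.5007286  0.17723311]
0.07 along 0.1924479055646634 0.2861582130141598 mid 0.240596516091391 n -0.48174915587059114 -0.4630690909899691 ctr [0.5003354  0.17349586]
0.09 along 0.20253307659972203 0.27788056088674434 mid 0.23983953728629784 n -0.4817669208194173 -0.4630752426398444 ctr [0.50046897 0.17438978]
0.1 along 0.21405510534022565 0.26779456352187786 mid 0.23989325808610729 n -0.48174550055142135 -0.4630767134980814 ctr [0.50055579 0.1751026 ]
collar ((0.0, 0.0), 0.0) 0
arm [ 0.68895656  0.7248027   0.5070659  -0.11463245] 46.452427 153 0.0957409447188418 0.13377098878959404
```

View pics/w4.png

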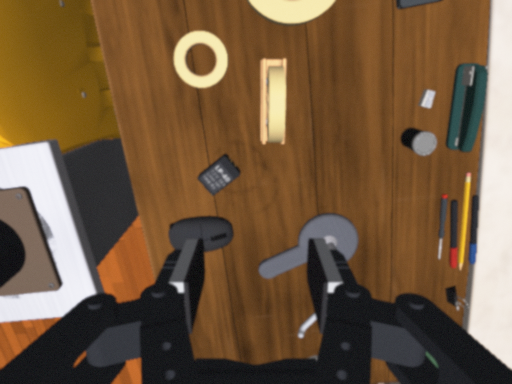

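The whole roll shows at (273,103) in its rest, and the hook tip is at (303,335). Now the grasp.

```bash
python3 -c "
from h import *
go([.5005,.1745,.084],82.3)"
```

```text
dx,dy,dz,twist [ 4.15  2.48 29.28] 0.2 now [0.4705 0.1367 0.3768] 82.5 F [ 0.75 -0.24  0.19] t 13.025
```

```bash
python3 -m pendant '[{"dx":4.1,"dy":2.5,"dz":5,"twist":0.2},{"dx":4.1,"dy":2.5,"dz":10,"twist":0.2},{"dx":4.1,"dy":2.5,"dz":15,"twist":0.2},{"dx":4.1,"dy":2.5,"dz":20,"twist":0.2},{"dx":4.1,"dy":2.5,"dz":24,"twist":0.2},{"dx":4.1,"dy":2.5,"dz":24,"twist":0.2}]'
python3 -c "
from h import *
go([.5005,.1745,.084],82.3)"
```

```text
time: 13.78
eef_pos: [0.4981, 0.1734, 0.1335]
tcp_rot: [0.753, 0.658, -0.003, -0.002]
contact_force: [-0.1, -0.9, 1.0]
opening: 0.547
finger_force: 0.0
dx,dy,dz,twist [0.16 0.26 4.95] -0.1 now [0.4981 0.1734 0.1335] 82.2 F [-0.1  -0.9   0.99] t 13.775
```

```bash
python3 -m pendant '[{"dx":0.1,"dy":0.1,"dz":2.5,"twist":0},{"dx":0.1,"dy":0.15,"dz":5,"twist":0},{"dx":0.1,"dy":0.15,"dz":5,"twist":0},{"dx":0.1,"dy":0.15,"dz":5,"twist":0}]'
python3 -c "
from h import *
go([.5005,.1745,.084],82.3)"
python3 -m pendant '[{"dx":0,"dy":0,"dz":0,"twist":0},{"dx":0,"dy":0,"dz":0,"twist":0},{"dx":0,"dy":0,"dz":0,"twist":0},{"dx":0,"dy":0,"dz":0,"twist":0},{"dx":0,"dy":0,"dz":0,"twist":0}]' 0 30
```

```text
time: 14.28
eef_pos: [0.5041, 0.1755, 0.0894]
tcp_rot: [0.753, 0.658, 0.002, 0.001]
contact_force: [-0.2, -0.6, 0.2]
opening: 0.549
finger_force: 0.0
dx,dy,dz,twist [-0.14 -0.35  0.54] -0.0 now [0.5041 0.1755 0.0894] 82.3 F [-0.22 -0.62  0.23] t 14.275
time: 14.9
eef_pos: [0.5032, 0.1757, 0.0885]
tcp_rot: [0.753, 0.658, 0.001, 0.0]
contact_force: [-2.1, -0.5, 6.1]
opening: 0.216
finger_force: 32.5
```

```bash
python3 -m pendant '[{"dx":0,"dy":0,"dz":-2,"twist":0},{"dx":0,"dy":0,"dz":-4,"twist":0},{"dx":0,"dy":0,"dz":-8,"twist":0},{"dx":0,"dy":0,"dz":-12,"twist":0},{"dx":0,"dy":0,"dz":-14,"twist":0},{"dx":0,"dy":0,"dz":-14,"twist":0},{"dx":0,"dy":0,"dz":-14,"twist":0}]'
python3 - <<'E'
from h import *
A=np.array([.563,-.060])
c=cam("scene");P=cloud(c);t=ctrl.get_state()["eef_pos"];Z=P[...,2]
im=c["img"][...,::-1];cv2.imwrite("pics/s5.png",cv2.resize(im[90:290,170:400],None,fx=2.5,fy=2.5,interpolation=cv2.INTER_CUBIC))
hsv=cv2.cvtColor(im,cv2.COLOR_BGR2HSV);m=(Z<t[2]+.03)&(Z>t[2]-.09)&(np.linalg.norm(P[...,:2]-t[:2],axis=-1)<.06)&(hsv[...,0]>15)&(hsv[...,0]<40)&(hsv[...,1]>50)
q=P[m];print("roll",len(q),q.min(0),q.max(0),"tcp",t)
c=cam("top");P=cloud(c);Z=P[...,2]
m=(Z>.120)&(Z<.155)&(np.linalg.norm(P[...,:2]-A,axis=-1)<.105);h=P[m]
col=h[(h[:,2]>.138)&(np.linalg.norm(h[:,:2]-A,axis=1)<.025)]
if len(col):print("collar",cv2.minEnclosingCircle(col[:,:2].astype(np.float32)),len(col))
ar=h[np.linalg.norm(h[:,:2]-A,axis=1)>.025];w=cv2.fitLine(ar[:,:2].astype(np.float32),cv2.DIST_L2,0,.01,.01).ravel();print("arm",w,np.degrees(np.arctan2(w[1],w[0])),len(ar),np.linalg.norm(ar[:,:2]-A,axis=1).max())
E
```

```text
time: 15.78
eef_pos: [0.5016, 0.1754, 0.2253]
tcp_rot: [0.753, 0.658, -0.001, -0.001]
contact_force: [0.1, 0.3, -0.8]
opening: 0.213
finger_force: 30.6
roll 1039 [0.47860088 0.12495875 0.1466128 ] [0.5193232  0.22454432 0.25172841] tcp [0.50145815 0.17531265 0.22494593]
collar ((0.5635696649551392, -0.06650286912918091), 0.015372117981314659) 99
arm [ 0.72158515  0.69232565  0.5202102  -0.10746468] 43.81449 88 0.09923552175563888
```

View pics/s5.png

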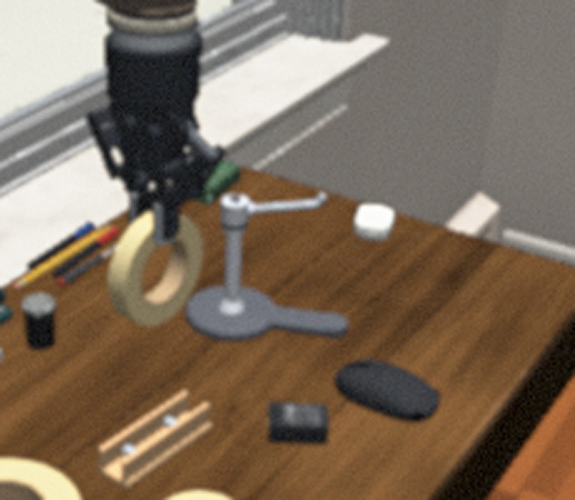

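```bash
python3 -c "
from h import *
go([.4754,-.149,.26],135.5)"
```

```text
dx,dy,dz,twist [-32.49   1.74  -3.48] -53.2 now [0.5015 0.1753 0.2249] 82.3 F [-0.26 -0.99 -1.09] t 15.875
```

```bash
python3 -m pendant '[{"dx":0,"dy":0,"dz":-3.5,"twist":0},{"dx":-4,"dy":0,"dz":-3.5,"twist":-7},{"dx":-8,"dy":0,"dz":-3.5,"twist":-14},{"dx":-12,"dy":0,"dz":-3.5,"twist":-21},{"dx":-16,"dy":0,"dz":-3.5,"twist":-28},{"dx":-20,"dy":0.5,"dz":-3.5,"twist":-35},{"dx":-24,"dy":1,"dz":-3.5,"twist":-42},{"dx":-28,"dy":1.5,"dz":-3.5,"twist":-48},{"dx":-31,"dy":1.7,"dz":-3.5,"twist":-53.2},{"dx":-32.5,"dy":1.7,"dz":-3.5,"twist":-53.2}]'
python3 -m pendant '[{"dx":0,"dy":0,"dz":0,"twist":0},{"dx":0,"dy":0,"dz":0,"twist":0},{"dx":0,"dy":0,"dz":0,"twist":0}]'
python3 - <<'E'
from h import *
go([.4754,-.149,.157],135.5)
c=cam("wrist");P=cloud(c);Z=P[...,2];A=np.array([.563,-.060])
d=np.linalg.norm(P[...,:2]-A,axis=-1);m=(Z>.120)&(Z<.155)&(d<.1);h=P[m];col=h[(h[:,2]>.138)&(np.linalg.norm(h[:,:2]-A,axis=1)<.025)]
if len(col):print("collar",cv2.minEnclosingCircle(col[:,:2].astype(np.float32)),len(col))
ar=h[np.linalg.norm(h[:,:2]-A,axis=1)>.025];
if len(ar)>5:w=cv2.fitLine(ar[:,:2].astype(np.float32),cv2.DIST_L2,0,.01,.01).ravel();print("arm",w,np.degrees(np.arctan2(w[1],w[0])),len(ar))
cv2.imwrite("pics/w6.png",c["img"][...,::-1])
E
```

```text
time: 17.12
eef_pos: [0.4752, -0.1499, 0.2606]
tcp_rot: [0.38, 0.925, 0.0, -0.001]
contact_force: [-0.1, -1.0, -0.1]
opening: 0.215
finger_force: 30.6
time: 17.5
eef_pos: [0.476, -0.1478, 0.2619]
tcp_rot: [0.378, 0.926, 0.0, -0.0]
contact_force: [0.0, -0.1, 0.2]
opening: 0.214
finger_force: 30.6
dx,dy,dz,twist [-0.04 -0.12 10.49] 0.1 now [ 0.476  -0.1478  0.2619] 135.6 F [ 0.03 -0.15  0.16] t 17.5
collar ((0.5626006126403809, -0.06303136795759201), 0.016258183866739273) 968
arm [ 0.7199346   0.6940419   0.5200741  -0.10350062] 43.95092 834
```

```bash
python3 -c "
from h import *
go([.473,-.149,.157],134)"
python3 -m pendant '[{"dx":0.1,"dy":-0.3,"dz":3,"twist":1.5},{"dx":0.1,"dy":-0.3,"dz":6,"twist":1.5},{"dx":0.1,"dy":-0.3,"dz":9,"twist":1.5},{"dx":0.1,"dy":-0.3,"dz":10.5,"twist":1.5},{"dx":0.1,"dy":-0.3,"dz":10.5,"twist":1.5},{"dx":0.1,"dy":-0.3,"dz":10.5,"twist":1.5},{"dx":0.1,"dy":-0.3,"dz":10.5,"twist":1.5}]'
python3 - <<'E'
from h import *
go([.473,-.149,.157],134);go([.5256,-.0981,.157],134)
c=cam("scene");im=c["img"][...,::-1];cv2.imwrite("pics/s7.png",cv2.resize(im[110:260,220:400],None,fx=3,fy=3,interpolation=cv2.INTER_CUBIC))
E
```

```text
dx,dy,dz,twist [ 0.14 -0.28 10.5 ] 1.6 now [ 0.476 -0.148  0.262] 135.6 F [-0.76  0.25 -0.68] t 17.55
time: 18.42
eef_pos: [0.4739, -0.1507, 0.1585]
tcp_rot: [0.391, 0.921, -0.0, 0.001]
contact_force: [-1.3, -0.1, -1.7]
opening: 0.216
finger_force: 30.5
dx,dy,dz,twist [0.19 0.05 0.15] 0.0 now [ 0.4739 -0.1507  0.1585] 134.0 F [-1.31 -0.1  -1.7 ] t 18.425
dx,dy,dz,twist [0.2  7.37 0.16] 0.0 now [ 0.4739 -0.1507  0.1585] 134.0 F [-1.31 -0.1  -1.7 ] t 18.425
```

View pics/s7.png

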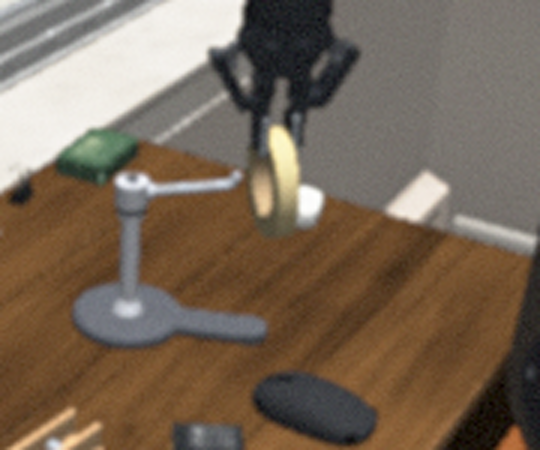

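The hook tip at (237,178) faces the roll's hole at (262,188), aligned. I'll thread it slowly.

```bash
python3 -m pendant '[{"dx":0.2,"dy":0.7,"dz":0.1,"twist":0},{"dx":0.2,"dy":1.4,"dz":0.1,"twist":0},{"dx":0.2,"dy":2.1,"dz":0.1,"twist":0},{"dx":0.2,"dy":2.8,"dz":0.1,"twist":0},{"dx":0.2,"dy":3.5,"dz":0.1,"twist":0},{"dx":0.2,"dy":3.5,"dz":0.1,"twist":0}]'
python3 -c "
from h import *
go([.5256,-.0981,.157],134)"
```

```text
time: 19.23
eef_pos: [0.4972, -0.1242, 0.1559]
tcp_rot: [0.39, 0.921, -0.0, -0.0]
contact_force: [-0.8, -0.6, -1.0]
opening: 0.216
finger_force: 30.5
dx,dy,dz,twist [-0.1   3.86 -0.11] 0.1 now [ 0.4972 -0.1242  0.1559] 134.1 F [-0.78 -0.59 -0.97] t 19.225
```

```bash
python3 -m pendant '[{"dx":-0.1,"dy":0.7,"dz":-0.1,"twist":0},{"dx":-0.1,"dy":1.4,"dz":-0.1,"twist":0},{"dx":-0.1,"dy":2.1,"dz":-0.1,"twist":0},{"dx":-0.1,"dy":2.8,"dz":-0.1,"twist":0},{"dx":-0.1,"dy":3.5,"dz":-0.1,"twist":0},{"dx":-0.1,"dy":3.9,"dz":-0.1,"twist":0},{"dx":-0.1,"dy":3.9,"dz":-0.1,"twist":0},{"dx":-0.1,"dy":3.9,"dz":-0.1,"twist":0}]'
python3 -c "
from h import *
go([.5256,-.0981,.142],134)"
```

```text
time: 20.23
eef_pos: [0.5254, -0.0982, 0.1569]
tcp_rot: [0.391, 0.921, -0.0, -0.0]
contact_force: [0.0, 0.5, -0.8]
opening: 0.216
finger_force: 30.6
dx,dy,dz,twist [-0.    0.02  1.49] 0.0 now [ 0.5254 -0.0982  0.1569] 134.0 F [ 0.03  0.55 -0.78] t 20.225
```

```bash
python3 -m pendant '[{"dx":0,"dy":0,"dz":0.4,"twist":0},{"dx":0,"dy":0,"dz":0.8,"twist":0},{"dx":0,"dy":0,"dz":1.1,"twist":0},{"dx":0,"dy":0,"dz":1.1,"twist":0},{"dx":0,"dy":0,"dz":1.1,"twist":0}]' | head -5
python3 -m pendant '[{"dx":0,"dy":0,"dz":0.1,"twist":0},{"dx":0,"dy":0,"dz":0.1,"twist":0}]' | sed -n 2,4p
python3 -m pendant '[{"dx":0,"dy":0,"dz":0.1,"twist":0},{"dx":0,"dy":0,"dz":0.1,"twist":0}]' | sed -n 2,4p
```

```text
time: 20.85
eef_pos: [0.5256, -0.0982, 0.146]
tcp_rot: [0.391, 0.921, -0.0, 0.0]
contact_force: [-0.6, 0.0, -0.5]
opening: 0.213
eef_pos: [0.5256, -0.0982, 0.145]
tcp_rot: [0.391, 0.921, 0.0, 0.0]
contact_force: [-0.3, 0.6, -1.1]
eef_pos: [0.5255, -0.0982, 0.1439]
tcp_rot: [0.391, 0.921, -0.0, -0.0]
contact_force: [0.3, 0.4, -1.2]
```

```bash
python3 -m pendant '[{"dx":0,"dy":0,"dz":0.1,"twist":0},{"dx":0,"dy":0,"dz":0.1,"twist":0}]' | sed -n 2,4p
python3 -m pendant '[{"dx":0,"dy":0,"dz":0.1,"twist":0},{"dx":0,"dy":0,"dz":0.1,"twist":0}]' | sed -n 2,4p
```

```text
eef_pos: [0.5255, -0.0981, 0.1428]
tcp_rot: [0.391, 0.921, 0.0, -0.0]
contact_force: [-0.2, -1.1, -1.1]
eef_pos: [0.5255, -0.0981, 0.1418]
tcp_rot: [0.391, 0.921, 0.0, -0.0]
contact_force: [-0.0, 0.3, -1.1]
```

```bash
python3 -m pendant '[{"dx":0,"dy":0,"dz":0.1,"twist":0},{"dx":0,"dy":0,"dz":0.1,"twist":0}]' | sed -n 2,4p
python3 -m pendant '[{"dx":0,"dy":0,"dz":0.1,"twist":0},{"dx":0,"dy":0,"dz":0.1,"twist":0}]' | sed -n 2,4p
```

```text
eef_pos: [0.5255, -0.0981, 0.1409]
tcp_rot: [0.391, 0.921, -0.0, -0.0]
contact_force: [-0.3, 0.2, 0.4]
eef_pos: [0.5255, -0.0981, 0.1398]
tcp_rot: [0.391, 0.921, -0.0, -0.0]
contact_force: [-0.7, -0.6, -1.3]
```

```bash
python3 -m pendant '[{"dx":0,"dy":0,"dz":0.1,"twist":0},{"dx":0,"dy":0,"dz":0.1,"twist":0},{"dx":0,"dy":0,"dz":0.1,"twist":0}]' | sed -n 2,4p
python3 -m pendant '[{"dx":0,"dy":0,"dz":0.1,"twist":0},{"dx":0,"dy":0,"dz":0.1,"twist":0},{"dx":0,"dy":0,"dz":0.1,"twist":0}]' | sed -n 2,4p
python3 - <<'E'
from h import *
F=[]
c=cam("scene");im=c["img"][...,::-1];cv2.imwrite("pics/s8.png",cv2.resize(im[110:230,230:370],None,fx=4,fy=4,interpolation=cv2.INTER_CUBIC))
E
```

```text
eef_pos: [0.5256, -0.0982, 0.1389]
tcp_rot: [0.391, 0.921, -0.0, -0.0]
contact_force: [-0.3, 0.2, -0.8]
eef_pos: [0.5256, -0.0982, 0.1379]
tcp_rot: [0.391, 0.921, 0.0, -0.0]
contact_force: [-0.3, 0.7, -1.2]
```

View pics/s8.png

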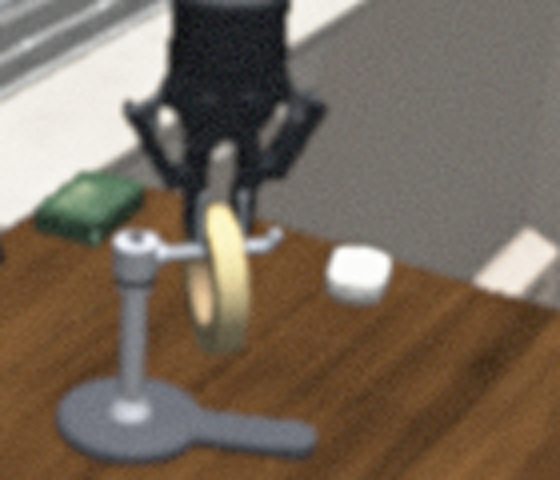

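```bash
for k in 1; do python3 -m pendant '[{"dx":0,"dy":0,"dz":0.1,"twist":0},{"dx":0,"dy":0,"dz":0.1,"twist":0},{"dx":0,"dy":0,"dz":0.1,"twist":0}]' | sed -n 2,4p; done
python3 -m pendant '[{"dx":0,"dy":0,"dz":0.1,"twist":0},{"dx":0,"dy":0,"dz":0.1,"twist":0},{"dx":0,"dy":0,"dz":0.1,"twist":0}]' | sed -n 2,4p
```

```text
eef_pos: [0.5255, -0.0982, 0.1369]
tcp_rot: [0.391, 0.921, -0.0, -0.0]
contact_force: [1.0, 0.1, -0.9]
eef_pos: [0.5256, -0.0982, 0.1359]
tcp_rot: [0.391, 0.921, -0.0, -0.0]
contact_force: [0.1, 0.3, 0.6]
```

```bash
python3 -m pendant '[{"dx":0,"dy":0,"dz":0.05,"twist":0},{"dx":0,"dy":0,"dz":0.05,"twist":0},{"dx":0,"dy":0,"dz":0.05,"twist":0}]' | sed -n 2,4p
python3 -m pendant '[{"dx":0,"dy":0,"dz":0.05,"twist":0},{"dx":0,"dy":0,"dz":0.05,"twist":0},{"dx":0,"dy":0,"dz":0.05,"twist":0}]' | sed -n 2,4p
```

```text
eef_pos: [0.5256, -0.0982, 0.1355]
tcp_rot: [0.391, 0.921, -0.0, -0.0]
contact_force: [-0.1, 1.3, -1.2]
eef_pos: [0.5256, -0.0982, 0.135]
tcp_rot: [0.391, 0.921, -0.0, 0.0]
contact_force: [-0.5, -0.8, 0.4]
```

```bash
python3 -m pendant '[{"dx":0,"dy":0,"dz":0.05,"twist":0},{"dx":0,"dy":0,"dz":0.05,"twist":0},{"dx":0,"dy":0,"dz":0.05,"twist":0}]' | sed -n 2,4p
python3 -m pendant '[{"dx":0,"dy":0,"dz":0.05,"twist":0},{"dx":0,"dy":0,"dz":0.05,"twist":0},{"dx":0,"dy":0,"dz":0.05,"twist":0}]' | sed -n 2,4p;python3 -m pendant '[{"dx":0,"dy":0,"dz":0.05,"twist":0},{"dx":0,"dy":0,"dz":0.05,"twist":0},{"dx":0,"dy":0,"dz":0.05,"twist":0}]' | sed -n 2,4p
```

```text
eef_pos: [0.5256, -0.0983, 0.1347]
tcp_rot: [0.391, 0.921, -0.0, 0.0]
contact_force: [-0.9, -0.5, 1.7]
eef_pos: [0.5256, -0.0983, 0.1343]
tcp_rot: [0.391, 0.921, -0.0, 0.0]
contact_force: [-1.6, -0.1, 4.0]
eef_pos: [0.5256, -0.0984, 0.134]
tcp_rot: [0.391, 0.921, -0.0, 0.0]
contact_force: [-2.8, -1.0, 5.3]
```

```bash
python3 -m pendant '[{"dx":0,"dy":0,"dz":-0.06,"twist":0},{"dx":0,"dy":0,"dz":-0.06,"twist":0}]' | sed -n 2,4p
python3 - <<'E'
from h import *
c=cam("scene");P=cloud(c);Z=P[...,2];im=c["img"][...,::-1]
hsv=cv2.cvtColor(im,cv2.COLOR_BGR2HSV)
near=np.linalg.norm(P[...,:2]-np.array([.525,-.098]),axis=-1)<.07
m=near&(Z>.05)&(Z<.18)&(hsv[...,0]>12)&(hsv[...,0]<40)&(hsv[...,1]>50)
q=P[m];print("roll z",np.percentile(q[:,2],[0,1,2,50,98,99,100]),len(q))
v,u=np.where(m);print("px rows",v.min(),v.max(),"cols",u.min(),u.max())
# arm pixels beyond and before roll
A=np.array([.563,-.062]);d=np.linalg.norm(P[...,:2]-A,axis=-1);m2=(Z>.115)&(Z<.145)&(d>.022)&(d<.085)&(hsv[...,1]<45)&(hsv[...,2]>90)
a=P[m2];print("arm",len(a),np.percentile(a[:,2],[5,50,95]));v,u=np.where(m2)
for x in range(u.min(),u.max()+1): print(x,v[u==x].min(),v[u==x].max(),end="; ")
cv2.imwrite("pics/s9.png",cv2.resize(im[130:205,255:315],None,fx=8,fy=8,interpolation=cv2.INTER_CUBIC))
E
```

```text
eef_pos: [0.5256, -0.0983, 0.1342]
tcp_rot: [0.391, 0.921, -0.0, 0.0]
contact_force: [-2.2, -0.8, 5.3]
roll z [0.05557167 0.06122741 0.0632311  0.11088434 0.15512824 0.15857084
 0.16644441] 458
px rows 160 199 cols 258 291
arm 50 [0.1289279  0.13333454 0.14218002]
273 172 174; 274 171 174; 275 171 173; 276 170 173; 277 170 173; 278 170 173; 279 171 173; 280 170 173; 281 171 172; Traceback (most recent call last):
  File "<stdin>", line 11, in <module>
    return umr_minimum(a, axis, None, out, keepdims, initial, where)
ValueError: zero-size array to reduction operation minimum which has no identity
```

```bash
python3 -m pendant '[{"dx":0,"dy":0,"dz":-0.06,"twist":0},{"dx":0,"dy":0,"dz":-0.06,"twist":0}]' | sed -n 2,4p
python3 -m pendant '[{"dx":0,"dy":0,"dz":0,"twist":0},{"dx":0,"dy":0,"dz":0,"twist":0},{"dx":0,"dy":0,"dz":0,"twist":0},{"dx":0,"dy":0,"dz":0,"twist":0}]' 36
python3 - <<'E'
from h import *
c=cam("scene");im=c["img"][...,::-1];cv2.imwrite("pics/s9.png",cv2.resize(im[110:210,240:340],None,fx=5,fy=5,interpolation=cv2.INTER_CUBIC))
E
```

```text
eef_pos: [0.5256, -0.0982, 0.1345]
tcp_rot: [0.391, 0.921, -0.0, 0.0]
contact_force: [-1.2, -0.6, 3.7]
time: 26.82
eef_pos: [0.5255, -0.0981, 0.1345]
tcp_rot: [0.391, 0.921, 0.0, -0.0]
contact_force: [1.5, 0.1, 0.1]
opening: 0.361
finger_force: 0.0
```

View pics/s9.png

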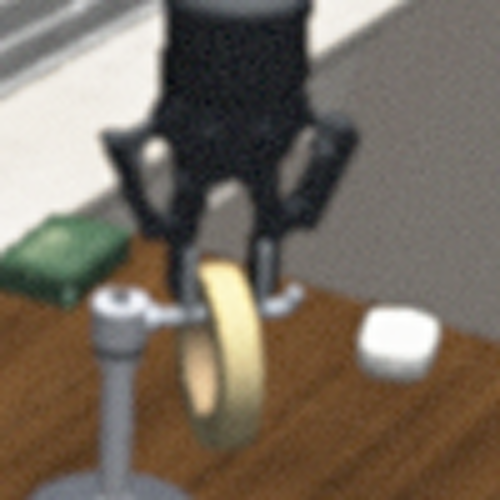

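The roll hangs on the arm with its top at (225,265), and the fingers are open on either side of it. Next I'll retreat straight up.

```bash
python3 -m pendant '[{"dx":0,"dy":0,"dz":-0.5,"twist":0},{"dx":0,"dy":0,"dz":-1.2,"twist":0},{"dx":0,"dy":0,"dz":-2.2,"twist":0},{"dx":0,"dy":0,"dz":-4,"twist":0},{"dx":0,"dy":0,"dz":-8,"twist":0},{"dx":0,"dy":0,"dz":-13,"twist":0},{"dx":0,"dy":0,"dz":-15,"twist":0},{"dx":0,"dy":0,"dz":-15,"twist":0},{"dx":0,"dy":0,"dz":-15,"twist":0},{"dx":0,"dy":0,"dz":-15,"twist":0}]'
python3 - <<'E'
from h import *
c=cam("wrist");P=cloud(c);Z=P[...,2];A=np.array([.563,-.062]);d=np.linalg.norm(P[...,:2]-A,axis=-1)
hsv=cv2.cvtColor(c["img"],cv2.COLOR_RGB2HSV);tape=(hsv[...,1]>50)
ar=P[(Z>.12)&(Z<.145)&(d>.025)&(d<.1)&~tape]
w=cv2.fitLine(ar[:,:2].astype(np.float32),cv2.DIST_L2,0,.01,.01).ravel();print("arm",w,np.degrees(np.arctan2(w[1],w[0])),len(ar))
q=P[(Z>.145)&(Z<.17)&(d>.02)&(d<.11)];print("roll top",np.median(q,0),q[:,2].max(),len(q),"out",np.linalg.norm(np.median(q,0)[:2]-A))
c=cam("scene");im=c["img"][...,::-1];cv2.imwrite("pics/s10.png",cv2.resize(im[60:310,150:420],None,fx=2.2,fy=2.2))
E
```

```text
time: 28.12
eef_pos: [0.5246, -0.0978, 0.2822]
tcp_rot: [0.391, 0.921, -0.0, -0.002]
contact_force: [0.5, -0.5, -0.1]
opening: 0.36
finger_force: 0.0
arm [ 0.7234516   0.6903751   0.5175955  -0.10625362] 43.659805 526
roll top [ 0.52322286 -0.09584576  0.15103003] 0.15519135957140423 1391 out 0.05222792614853178
```

View pics/s10.png

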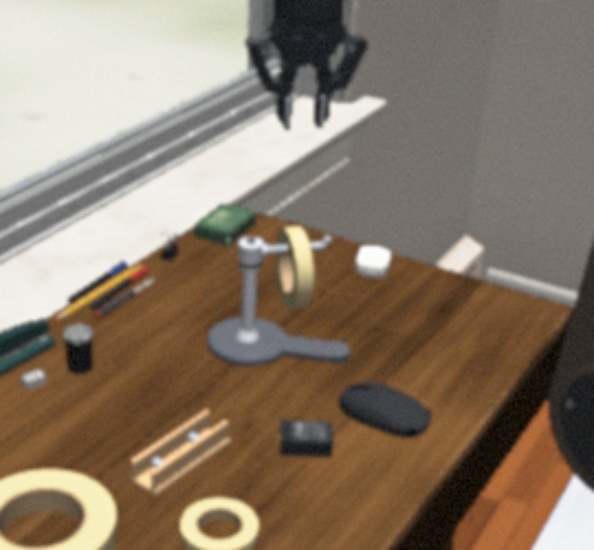

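The roll hangs at (295,265), about 52 mm out. The hook angle is unchanged and the bystanders haven't moved. I'll let it settle, then hand in.

```bash
python3 -m pendant '[{"dx":0,"dy":0,"dz":0,"twist":0},{"dx":0,"dy":0,"dz":0,"twist":0},{"dx":0,"dy":0,"dz":0,"twist":0},{"dx":0,"dy":0,"dz":0,"twist":0},{"dx":0,"dy":0,"dz":0,"twist":0},{"dx":0,"dy":0,"dz":0,"twist":0},{"dx":0,"dy":0,"dz":0,"twist":0},{"dx":0,"dy":0,"dz":0,"twist":0},{"dx":0,"dy":0,"dz":0,"twist":0},{"dx":0,"dy":0,"dz":0,"twist":0}]' | head -1
python3 -m pendant '[{"dx":0,"dy":0,"dz":0,"twist":0},{"dx":0,"dy":0,"dz":0,"twist":0},{"dx":0,"dy":0,"dz":0,"twist":0},{"dx":0,"dy":0,"dz":0,"twist":0},{"dx":0,"dy":0,"dz":0,"twist":0},{"dx":0,"dy":0,"dz":0,"twist":0},{"dx":0,"dy":0,"dz":0,"twist":0},{"dx":0,"dy":0,"dz":0,"twist":0},{"dx":0,"dy":0,"dz":0,"twist":0},{"dx":0,"dy":0,"dz":0,"twist":0}]' | head -1
python3 -c "
from plant import ctrl
print(ctrl.sign_off())"
```

```text
time: 29.48
time: 30.72
the job is handed in; nothing more can be done
None
```

I handed the job in at about 31 s. The hook was pushed to about 11 N on its brake (roughly 0.1 rad) over the long foot, and the roll hangs released about 52 mm out on its arm. The bystanders look unmoved in the last picture; the hand-in returned no verdict.

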